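# Index the filter wheel by four clicks

## Task

Put a fingertip in the notch of the black click-stop filter wheel on the optical bench and push it round clockwise, seen from above, exactly four clicks on from where it now stands. Leave it resting in that click-stop, take the finger away, and do not move or turn anything else on the bench. Nothing is to be grasped or lifted.

Things in the scene. Friction and masses are not known exactly. Their poses are not given: they have to be found in the camera images.
- filter_wheel (a joint): wheel angle about its upright axis, rad, growing clockwise seen from above. Click-stops at whole multiples of 0.5236 (30 degrees); end stops just below 0 and at 4.82. Starts at rest in click-stop 0, 1, 2 or 3. Leaving a click-stop takes about 5 N at the notch wall, then less; past half-way the wheel snaps on into the next by itself and, pushed slowly, does not coast further
- wheel_axis (a point): on the wheel's upright axis, level with its top, 55 mm above the bench. The wheel is a disc 108 mm across lying flat: raised black top with nine small round filters on a thin grey plate. A pie piece of the black part is missing: the finger notch, 100 degrees wide, open at the rim, about 50 mm wide at 38 mm from the axis. Its floor is 37 mm above the bench, its walls upright, nearly radial, 18 mm high
- turret: plain aluminium housing under the wheel, 136 mm square, 30 mm high, fixed to the bench; origin at the centre of its underside, below the wheel's axis. Black ticks on it round the wheel stand 30 degrees apart, at the click-stops
- notch_mark (a point): black line on the notch floor, in the middle of the notch's width, 45 mm from the wheel's axis, 37 mm above the bench; it turns with the wheel. The notch's walls lie 50 degrees either side of it at the rim
- focus_mark (a point): white mark on the bar of a small black focus knob (40 mm across, 44 mm high, on a round foot fixed to the bench near the right side), 18 mm from the knob's axis; not to be turned
- lens_tube: loose black lens tube, 30 mm across, 56 mm high, standing on end near the housing; origin at the centre of its underside; to be left alone
- jar: loose amber glass jar with black lid, 42 mm across, 55 mm high, near the housing; origin at the centre of its underside; to be left alone
- post_base: loose black foot, 50 x 25 x 10 mm, with a steel post 13 mm across, 60 mm high in all, near the housing; origin at the centre of the foot's underside; to be left alone
- driver: loose screwdriver with black handle, 150 mm long, lying near the housing; to be left alone
- parts_tray: loose grey tray, 120 x 160 x 30 mm, on the left of the bench; origin at the centre of its underside; to be left alone
Mind the look-alikes: they are no part of the job. What is meant by the turret is not green or purple, and is the smaller of those in its own colour.

How it is judged:
At the end, for the whole second after the job is handed in: The filter wheel rests four click-stops (120 degrees, within 0.3 of a click) clockwise of where it started, and is still (distance of notch_mark from where it was at the start of the episode between 0.0742 and 0.0812 m and value of joint filter_wheel between 1.937 and 3.822 rad and velocity of joint filter_wheel between -0.05 and 0.05 rad/s); the robot touches nothing.
It fails at once if a loose thing on the bench was moved by more than 15 mm or lifted (distance of any of lens_tube, jar, post_base, driver, parts_tray from where it was at the start of the episode above 0.015 m).
It fails at once if the focus knob was turned (distance of focus_mark from where it was at the start of the episode above 0.006 m).
It also fails if it takes over 48 s, if anything falls off the work surface, if the arm or the gripper's body presses on something with over 40 N, if the wrist force passes 120 N, or if a joint passes its speed limit or range.

## Robot

A 6-joint arm with a two-finger parallel gripper is mounted at the origin on the work surface. World frame = base frame: x ahead of the robot, y to its left, z up, the work surface at z = 0. Lengths are in m, angles in rad, forces in N, time in s.
With the tool pointing down it reaches from about 0.375 to 0.9 m from the base axis. Payload 3.1 kg.
Tool frame: the origin (TCP) lies midway between the tips of the shut fingers; the grasp point (between the pads) lies 19 mm behind it; z points along the fingers, y is the line along which they close (so a half turn about z gives the same grasp; the last joint's range is limited). The gripper opens to 85 mm and grips with 20 to 120 N. Pads are 22 mm wide; open, the fingers measure 114 mm over their backs; the gripper's body (76 mm by 85 mm) begins 54 mm behind the grasp point. The pads swing forward as they close: fully open they stand 13 mm farther back than shut.
Start: joints at [0.985, 0.527, 1.433, -0, 1.181, -0.178], TCP at [0.248, 0.574, 0.231] pointing down, gripper open.
Joint ranges: [-3.08, 3.08], [-0.75, 2.2], [0.22, 2.44], [-1.43, 4.57], [0, 2.65], [-2.85, 2.85]. Speed limits (rad/s): [2.79, 2.79, 3.14, 3.14, 3.14, 3.14].

## Interface

Orientations are given as a 3x3 rotation matrix whose columns are the frame's x, y, z axes.
In Python, from bench import robot, imaging gives the robot as it stands. The module is installed in compiled form; this text tells all that it offers.
- The arm moves only by the shell command python3 -m crank 'ROWS' [FORCE]. ROWS is JSON, a list of rows, each an object with "delta_rot": the turn, a rotation vector about the tool's x, y, z in degrees, a list of three; "translation": the shift along the tool's x, y, z in mm, a list of three; "gripper": the closure, from 0 (fully open) to 1 (shut). In form: [{"delta_rot": [ax, ay, az], "translation": [dx, dy, dz], "gripper": gripper}, ...]. A call has 1 to 12 rows; each row shifts and turns the commanded pose from where the row before left it, along the tool's axes as they then stand; what a row does not reach is not made up. A row lasts 1/12 s, in which the tool goes at most 41.7 mm and 7.16 degrees, less where a joint would pass 70% of its speed; a pose out of reach is approached as far as the arm can. A call is refused whole if a number of a shift passes 41.7 or a number of a turn 7.16, either way. A call with a gripper value outside its range is refused whole. The fingers move at their own pace and stop on an object; FORCE is the grip in N (left out, the last holds). Time passes only in rows, so rows that do not move let the fingers close. It gives the time, the measured TCP pose, the force, the opening and the grip force at its end, in the units of the state.
- robot.state(): the state, without advancing time (a new reading comes with each control period).
- imaging.get_image(name): name is "side" or "top" or "wrist"; returns a dict with "image" (400x640x3 uint8, blue, green, red), "fov_y" (degrees; the focal length in pixels is half the picture's height over the tangent of half this angle, whatever the lens; pixels are square), "cx", "cy" (the principal point, pixels), "position" and "rotation" of the camera in the world; the wrist camera has in their place "mount" (4x4, takes a point from camera to tool coordinates, whose origin is the TCP and whose axes are the flange's). Camera axes: x right, y down, z forward; pixel columns grow to the right and rows downward; lengths in m; the calibration is good to about 2 mm. A picture is of the moment at which its call begins: read the wrist's pose just before it. There is no depth.
- robot.hand_in(): hands the job in; it is judged then, once.
The state is a dict: "time": time; "qpos": joint angles; "joint_velocities": joint speeds; "effort": joint torques, N m; "eef_pos": TCP position; "tcp_rot": TCP orientation; "ft_force": force on the tool from outside, world axes, zero at the start; "moment": the same for the moment, N m; "opening": finger opening in m; "grip_force": force on a finger pad.
Only numpy, scipy, OpenCV 4.12 (cv2) and the standard library are available. Lean on these libraries where they do the work, as an engineer would, in place of code of your own. Each camera call takes 0.05 s, during which the arm holds its last target. There are 200 camera calls.

## Working session

There is one attempt and no reset: what is moved stays moved. The work goes in short steps, Python scripts to look and compute and a shell command to move; the robot and the scene stay as the last step left them, time stands still between calls to the robot, and variables do not carry over. Pictures are saved under pics/ and viewed, at most 10 in all, crops included, and the job is handed in when it is done.

```bash
mkdir -p pics; python3 - <<'E'
from bench import robot, imaging
import cv2,pickle
s=robot.state(); print(s['time'],s['eef_pos'],s['tcp_rot'],s['opening'],s['ft_force'])
for n in ('top','side'):
    d=imaging.get_image(n); cv2.imwrite(f'pics/{n}.png',d['image']); pickle.dump(d,open(n+'.pkl','wb'))
    print(n,d['fov_y'],d['cx'],d['cy'],d['position'],d['rotation'])
E
```

```text
0.0 [0.24743224 0.57314379 0.23030842] [[-9.17990982e-01  3.96599327e-01 -1.23697896e-03]
 [ 3.96601056e-01  9.17989188e-01 -1.85809093e-03]
 [ 3.98615699e-04 -2.19629787e-03 -9.99997509e-01]] 0.08539221233342993 [-0.70858369 -0.34539463  0.06480944]
top 57.0660230186071 318.92861439653996 200.9878553336153 [ 0.41525222 -0.00929804  1.10266619] [[-0.00983877 -0.99773559  0.06653488]
 [-0.99989294  0.00909568 -0.01146223]
 [ 0.01083109 -0.06664053 -0.99771826]]
side 55.266700361892134 320.56999892839065 199.85265653104378 [-0.16697218 -0.68803714  0.6956491 ] [[ 0.73404235 -0.38971518  0.55615097]
 [-0.67889632 -0.40087734  0.61513993]
 [-0.01678105 -0.82910761 -0.55883715]]
```

View pics/top.png

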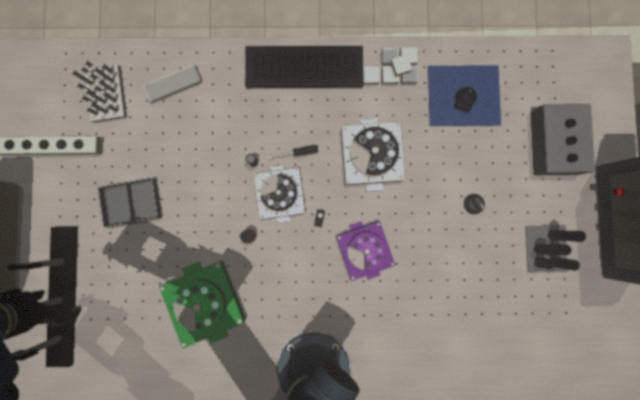

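View pics/side.png

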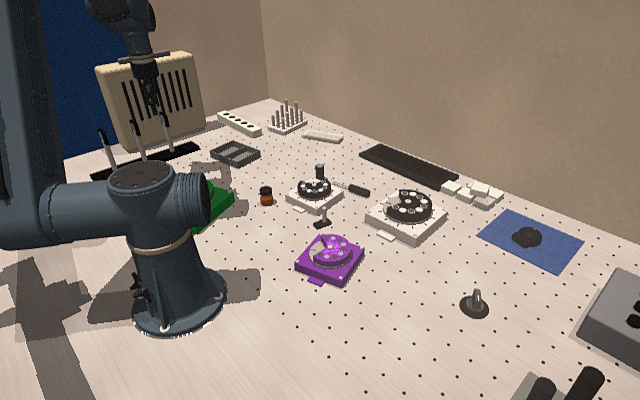

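Candidates (top view): small aluminium (279,193), large aluminium (373,152), purple (366,250) and green (203,303). I choose the small aluminium one: its 46 px match 136 mm. Next, a close crop of it.

```bash
cat > h.py <<'E'
import numpy as np,pickle
def proj(u,v,z,n='top'):
    d=pickle.load(open(n+'.pkl','rb')); f=200/np.tan(np.radians(d['fov_y']/2))
    r=np.array(d['rotation'])@np.array([(u-d['cx'])/f,(v-d['cy'])/f,1]); p=np.array(d['position'])
    return p+r*(z-p[2])/r[2]
E
python3 - <<'E'
import cv2
i=cv2.imread('pics/top.png')[140:250,230:340]
cv2.imwrite('pics/c1.png',cv2.resize(i,(770-110,660),interpolation=cv2.INTER_CUBIC)[:600])
E
```

```text
(no output)
```

View pics/c1.png

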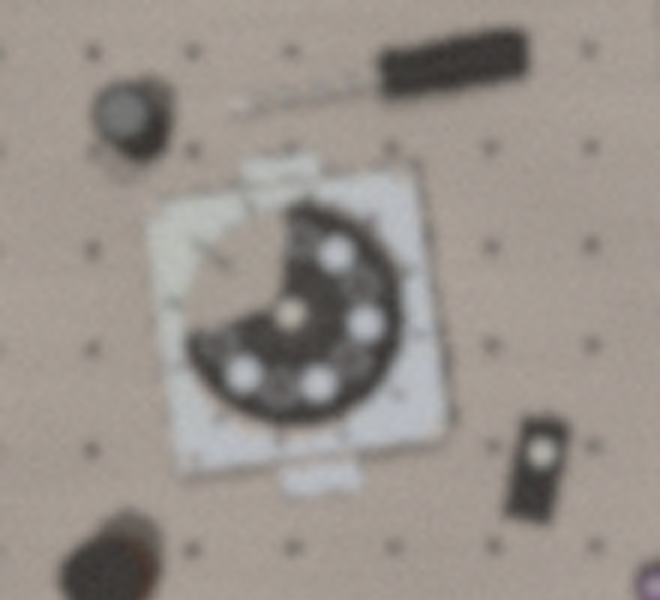

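Close crop (scale 6): wheel centre near (293,315), notch opening up-left with its mark at (215,252), walls ending at (290,205) and (190,335). The tube is at (122,112), the driver at (450,65), the post at (540,465) and the jar at (110,570), all clear of the wheel.

```bash
python3 - <<'E'
from h import *
P=lambda x,y,z: proj(230+(x+.5)/6-.5,140+(y+.5)/6-.5,z)
def pr(n,p,c=None): print(n,p.round(4), '' if c is None else (np.linalg.norm((p-c)[:2]).round(4), np.degrees(np.arctan2(p[1]-c[1],p[0]-c[0])).round(1)))
c=P(292,315,.055); pr('hub',c)
h=[P(148,215,.03),P(415,160,.03),P(455,432,.03),P(183,478,.03)]
c2=np.mean(h,0); pr('housing',c2); print([np.linalg.norm(h[i]-h[i-1]).round(4) for i in range(4)])
cc=(c+c2)/2
for n,x,y,z in (('mark',215,252,.037),('wallCW',290,205,.055),('wallCCW',190,335,.055),('rimE',403,312,.055),('rimS',297,425,.055)): pr(n,P(x,y,z),cc)
from bench import robot
s=robot.state(); t=cc+.0; a=np.degrees(np.arctan2(s['tcp_rot'][1,0],s['tcp_rot'][0,0])); print('tool x az',a)
E
```

```text
hub [0.5117 0.0946 0.055 ] 
housing [0.5111 0.093  0.03  ] 
[np.float64(0.1296), np.float64(0.1331), np.float64(0.1348), np.float64(0.1336)]
mark [0.5443 0.1336 0.037 ] (np.float64(0.0516), np.float64(50.4))
wallCW [0.5644 0.0954 0.055 ] (np.float64(0.053), np.float64(1.7))
wallCCW [0.5025 0.143  0.055 ] (np.float64(0.05), np.float64(100.2))
rimE [0.5126 0.0418 0.055 ] (np.float64(0.052), np.float64(-88.7))
rimS [0.4593 0.0923 0.055 ] (np.float64(0.0522), np.float64(-178.4))
tool x az 156.6364988960465
```

```bash
python3 -m crank '[{"delta_rot":[0,0,0],"translation":[-30,-20,0],"gripper":1},{"delta_rot":[0,0,0],"translation":[-30,-20,0],"gripper":1},{"delta_rot":[0,0,0],"translation":[-30,-20,0],"gripper":1},{"delta_rot":[0,0,0],"translation":[-30,-20,0],"gripper":1},{"delta_rot":[0,0,0],"translation":[-30,-20,0],"gripper":1},{"delta_rot":[0,0,0],"translation":[-30,-20,0],"gripper":1},{"delta_rot":[0,0,0],"translation":[-30,-20,0],"gripper":1},{"delta_rot":[0,0,0],"translation":[-30,-20,0],"gripper":1},{"delta_rot":[0,0,0],"translation":[-30,-20,0],"gripper":1},{"delta_rot":[0,0,0],"translation":[-30,-20,0],"gripper":1},{"delta_rot":[0,0,0],"translation":[-30,-20,0],"gripper":1},{"delta_rot":[0,0,0],"translation":[-30,-20,0],"gripper":1}]' 60
python3 -m crank '[{"delta_rot":[0,0,0],"translation":[-30,-20,0],"gripper":1},{"delta_rot":[0,0,0],"translation":[-30,-20,0],"gripper":1},{"delta_rot":[0,0,0],"translation":[-28,-18,0],"gripper":1},{"delta_rot":[0,0,5.4],"translation":[0,0,20],"gripper":1},{"delta_rot":[0,0,5.4],"translation":[0,0,20],"gripper":1},{"delta_rot":[0,0,5.4],"translation":[0,0,20],"gripper":1},{"delta_rot":[0,0,5.4],"translation":[0,0,20],"gripper":1},{"delta_rot":[0,0,0],"translation":[0,0,0],"gripper":1},{"delta_rot":[0,0,0],"translation":[0,0,0],"gripper":1}]'
cat > st.py <<'E'
from h import *
from bench import robot
def st(c=np.array([.5115,.094])):
    s=robot.state(); p=s['eef_pos']; d=p[:2]-c; R=s['tcp_rot']
    print('t',s['time'],'p',p.round(4),'r',np.hypot(*d).round(4),'az',np.degrees(np.arctan2(d[1],d[0])).round(1),'yaz',np.degrees(np.arctan2(R[1,1],R[0,1])).round(1),'F',s['ft_force'].round(1),'M',s['moment'].round(2),'op',s['opening'],'q6',s['qpos'][5].round(2))
    return s
E
python3 - <<'E'
from st import *
from bench import imaging
import cv2
s=st(); d=imaging.get_image('wrist'); cv2.imwrite('pics/w1.png',d['image'])
d['p']=s['eef_pos'];d['R']=s['tcp_rot'];pickle.dump(d,open('w1.pkl','wb')); print(np.array(d['mount']).round(4),d['fov_y'])
E
```

```text
time: 1.1
eef_pos: [0.4835, 0.209, 0.231]
tcp_rot: [[-0.918, 0.397, -0.001], [0.397, 0.918, -0.0], [0.001, -0.0, -1.0]]
ft_force: [0.5, -0.1, 0.7]
opening: 0.0001
grip_force: 0.0
time: 1.85
eef_pos: [0.5399, 0.1224, 0.1503]
tcp_rot: [[-0.709, 0.705, -0.003], [0.705, 0.709, -0.0], [0.002, -0.002, -1.0]]
ft_force: [0.6, -0.6, 0.2]
opening: -0.0001
grip_force: 0.0
t 1.85 p [0.5399 0.1224 0.1503] r 0.0402 az 45.0 yaz 45.2 F [ 0.6 -0.6  0.2] M [0.02 0.02 0.01] op -9.316115945938667e-05 q6 -0.77
[[ 1.200e-03 -9.654e-01 -2.609e-01  6.680e-02]
 [ 1.000e+00  9.000e-04  9.000e-04 -7.000e-04]
 [-7.000e-04 -2.609e-01  9.654e-01 -1.435e-01]
 [ 0.000e+00  0.000e+00  0.000e+00  1.000e+00]] 66.44923696526304
```

View pics/w1.png

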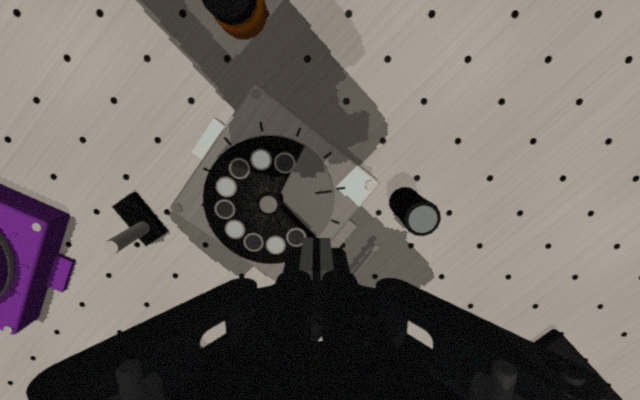

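Wrist view: hub at (268,204), notch mark at (323,191), walls at (305,145) and (312,236). The shut fingertips at (317,245) still hang above. I check the axis position with this view.

```bash
python3 - <<'E'
from h import *
d=pickle.load(open('w1.pkl','rb')); f=200/np.tan(np.radians(d['fov_y']/2)); M=np.array(d['mount']);R=np.array(d['R'])
def P(u,v,z):
    r=R@M[:3,:3]@np.array([(u-d['cx'])/f,(v-d['cy'])/f,1]); p=d['p']+R@M[:3,3]; return p+r*(z-p[2])/r[2]
c=P(268,204,.055)
for n,u,v,z in (('hub',268,204,.055),('mark',323,191,.037),('left',204,200,.055),('bot',268,263,.055),('wall',305,145,.055)):
    p=P(u,v,z);e=(p-c)[:2];print(n,p.round(4),np.hypot(*e).round(4),np.degrees(np.arctan2(e[1],e[0])).round(1))
E
```

```text
hub [0.5113 0.095  0.055 ] 0.0 0.0
mark [0.5382 0.1316 0.037 ] 0.0455 53.7
left [0.4725 0.0606 0.055 ] 0.0518 -138.5
bot [0.5469 0.0566 0.055 ] 0.0524 -47.1
wall [0.4992 0.1498 0.055 ] 0.0562 102.4
```

Hub agrees with the top view to 1 mm, and the mark is at azimuth 53°. Now descend into the notch, 6 mm above its floor.

```bash
python3 -m crank '[{"delta_rot":[0,0,0],"translation":[0,0,20],"gripper":1},{"delta_rot":[0,0,0],"translation":[0,0,20],"gripper":1},{"delta_rot":[0,0,0],"translation":[0,0,20],"gripper":1},{"delta_rot":[0,0,0],"translation":[0,0,20],"gripper":1},{"delta_rot":[0,0,0],"translation":[0,0,15],"gripper":1},{"delta_rot":[0,0,0],"translation":[0,0,8],"gripper":1},{"delta_rot":[0,0,0],"translation":[0,0,4],"gripper":1},{"delta_rot":[0,0,0],"translation":[0,0,0],"gripper":1}]'
python3 -m crank '[{"delta_rot":[0,0,2],"translation":[-1.4,0,0],"gripper":1},{"delta_rot":[0,0,2],"translation":[-1.4,0,0],"gripper":1},{"delta_rot":[0,0,2],"translation":[-1.4,0,0],"gripper":1},{"delta_rot":[0,0,2],"translation":[-1.4,0,0],"gripper":1},{"delta_rot":[0,0,2],"translation":[-1.4,0,0],"gripper":1}]'
python3 -c "from st import *;st(np.array([.5113,.0946]))"
```

```text
time: 2.57
eef_pos: [0.5414, 0.1226, 0.0446]
tcp_rot: [[-0.708, 0.706, 0.001], [0.706, 0.708, -0.0], [-0.001, 0.001, -1.0]]
ft_force: [1.1, 0.1, 1.0]
opening: -0.0001
grip_force: 0.0
time: 2.98
eef_pos: [0.5468, 0.1173, 0.046]
tcp_rot: [[-0.573, 0.819, 0.003], [0.819, 0.573, 0.0], [-0.002, 0.003, -1.0]]
ft_force: [0.6, -0.2, 0.1]
opening: -0.0002
grip_force: 0.0
t 2.9833 p [0.5468 0.1173 0.046 ] r 0.0422 az 32.6 yaz 35.0 F [ 0.6 -0.2  0.1] M [-0.04 -0.05 -0.01] op -0.0002431271336549849 q6 -0.6
```

```bash
python3 -m crank '[{"delta_rot":[0,0,1],"translation":[-1.4,-0.5,1],"gripper":1},{"delta_rot":[0,0,1],"translation":[-1.4,-0.5,1],"gripper":1},{"delta_rot":[0,0,2],"translation":[-1.4,-0.3,0],"gripper":1},{"delta_rot":[0,0,2],"translation":[-1.4,-0.2,0],"gripper":1},{"delta_rot":[0,0,2],"translation":[-1.4,0,0],"gripper":1},{"delta_rot":[0,0,2],"translation":[-1.4,0,0],"gripper":1},{"delta_rot":[0,0,2],"translation":[-1.4,0,0],"gripper":1},{"delta_rot":[0,0,2],"translation":[-1.4,0,0],"gripper":1},{"delta_rot":[0,0,2],"translation":[-1.4,0,0],"gripper":1},{"delta_rot":[0,0,2],"translation":[-1.4,0,0],"gripper":1}]'
python3 - <<'E'
from st import *
from bench import imaging
import cv2
st(np.array([.5113,.0946])); d=imaging.get_image('wrist')['image']; cv2.imwrite('pics/w2.png',d)
E
```

```text
time: 3.82
eef_pos: [0.5505, 0.1048, 0.0428]
tcp_rot: [[-0.291, 0.957, -0.0], [0.957, 0.291, 0.001], [0.001, 0.0, -1.0]]
ft_force: [-0.8, 2.9, 0.7]
opening: -0.0
grip_force: 1.0
t 3.8167 p [0.5505 0.1048 0.0428] r 0.0405 az 14.6 yaz 16.9 F [-0.8  2.9  0.7] M [ 0.37  0.16 -0.02] op -2.9258795758314166e-05 q6 -0.31
```

View pics/w2.png

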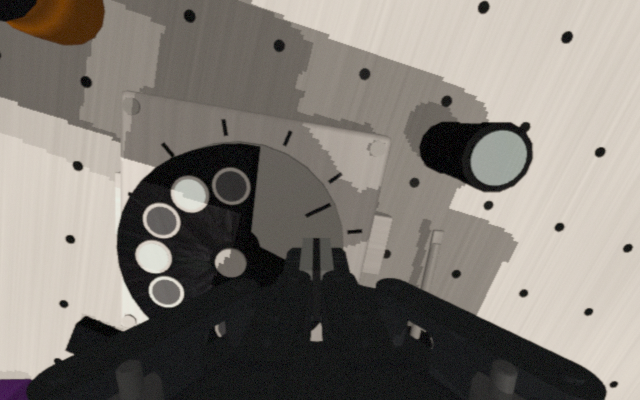

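The tube at (475,150) and the rest are clear, and the finger bears on the leading wall at azimuth about 15° (2.9 N). Push on in small arcs.

```bash
python3 -m crank '[{"delta_rot":[0,0,2],"translation":[-1.4,0,0],"gripper":1},{"delta_rot":[0,0,2],"translation":[-1.4,0,0],"gripper":1},{"delta_rot":[0,0,2],"translation":[-1.4,0,0],"gripper":1},{"delta_rot":[0,0,2],"translation":[-1.4,0,0],"gripper":1},{"delta_rot":[0,0,2],"translation":[-1.4,0,0],"gripper":1},{"delta_rot":[0,0,2],"translation":[-1.4,0,0],"gripper":1},{"delta_rot":[0,0,2],"translation":[-1.4,0,0],"gripper":1},{"delta_rot":[0,0,2],"translation":[-1.4,0,0],"gripper":1},{"delta_rot":[0,0,2],"translation":[-1.4,0,0],"gripper":1},{"delta_rot":[0,0,2],"translation":[-1.4,0,0],"gripper":1},{"delta_rot":[0,0,2],"translation":[-1.4,0,0],"gripper":1},{"delta_rot":[0,0,2],"translation":[-1.4,0,0],"gripper":1}]' >/dev/null
python3 - <<'E'
from st import *
from bench import imaging
import cv2
st(np.array([.5113,.0946])); d=imaging.get_image('top')['image'][140:250,230:340]; cv2.imwrite('pics/t2.png',cv2.resize(d,(440,440),interpolation=cv2.INTER_CUBIC))
E
```

```text
t 4.8667 p [0.5533 0.0882 0.0428] r 0.0425 az -8.7 yaz -7.1 F [ 2.1  5.3 -0.7] M [ 0.86 -0.15 -0.03] op 5.3715429283201776e-05 q6 0.08
```

View pics/t2.png

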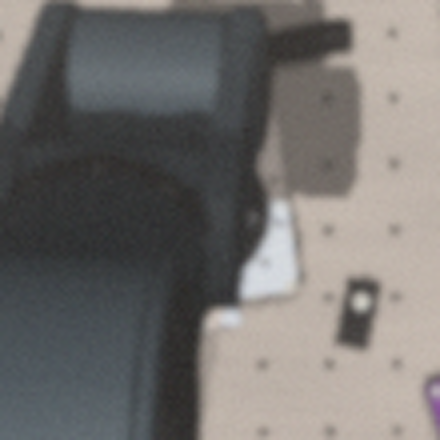

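Top view is hidden by the arm here, so I use the wrist camera from now on. Continue, trimming the radius.

```bash
python3 -m crank '[{"delta_rot":[0,0,2],"translation":[-1.4,-0.3,0],"gripper":1},{"delta_rot":[0,0,2],"translation":[-1.4,-0.3,0],"gripper":1},{"delta_rot":[0,0,2],"translation":[-1.4,-0.3,0],"gripper":1},{"delta_rot":[0,0,2],"translation":[-1.4,-0.3,0],"gripper":1},{"delta_rot":[0,0,2],"translation":[-1.4,-0.3,0],"gripper":1},{"delta_rot":[0,0,2],"translation":[-1.4,-0.3,0],"gripper":1}]' >/dev/null
python3 -c "from st import *;st(np.array([.5113,.0946]))"
python3 -m crank '[{"delta_rot":[0,0,2],"translation":[-1.4,-0.2,0],"gripper":1},{"delta_rot":[0,0,2],"translation":[-1.4,-0.2,0],"gripper":1},{"delta_rot":[0,0,2],"translation":[-1.4,-0.2,0],"gripper":1},{"delta_rot":[0,0,2],"translation":[-1.4,-0.2,0],"gripper":1},{"delta_rot":[0,0,2],"translation":[-1.4,-0.2,0],"gripper":1},{"delta_rot":[0,0,2],"translation":[-1.4,-0.2,0],"gripper":1}]' >/dev/null
python3 - <<'E'
from st import *
from bench import imaging
import cv2
s=st(np.array([.5113,.0946])); d=imaging.get_image('wrist'); cv2.imwrite('pics/w3.png',d['image'])
d['p']=s['eef_pos'];d['R']=s['tcp_rot'];pickle.dump(d,open('w3.pkl','wb'))
E
```

```text
t 5.4167 p [0.5503 0.0795 0.0429] r 0.0418 az -21.2 yaz -19.0 F [ 0.8 -0.9  0. ] M [ 0.05 -0.13  0.03] op 0.00013476386373383728 q6 0.27
t 5.9167 p [0.5448 0.0722 0.0427] r 0.0403 az -33.8 yaz -31.0 F [-0.3 -1.   0.3] M [ 0.    0.   -0.03] op 0.00031157355379169007 q6 0.47
```

View pics/w3.png

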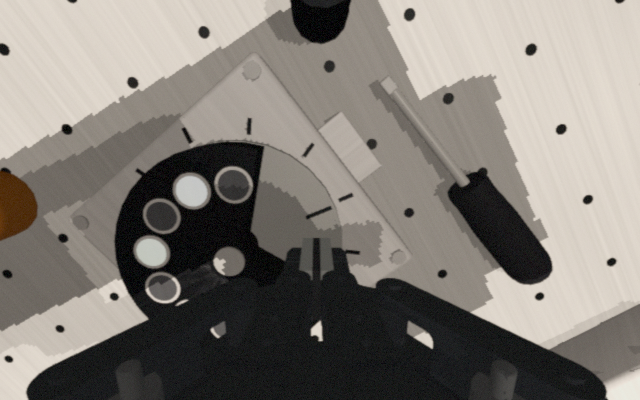

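Wheel has followed: hub (229,262), mark (319,212), notch open and finger inside. I compute the wheel angle.

```bash
cat > wm.py <<'E'
from h import *
def mk(pk,u,v,c=np.array([.5113,.0946])):
    d=pickle.load(open(pk,'rb')); f=200/np.tan(np.radians(d['fov_y']/2)); M=np.array(d['mount']);R=np.array(d['R'])
    r=R@M[:3,:3]@np.array([(u-d['cx'])/f,(v-d['cy'])/f,1]); p=d['p']+R@M[:3,3]; p=p+r*(.037-p[2])/r[2]
    e=p[:2]-c; print(p.round(4),np.hypot(*e).round(4),'az',np.degrees(np.arctan2(e[1],e[0])).round(1),'wheel',53.2-np.degrees(np.arctan2(e[1],e[0])).round(1))
E
python3 -c "
from wm import *
mk('w3.pkl',319,212)"
```

```text
[0.5558 0.0891 0.037 ] 0.0448 az -7.1 wheel 60.300000000000004
```

Wheel at 60.3°: two clicks done. Two more; the finger should stop near azimuth −96°.

```bash
python3 -m crank '[{"delta_rot":[0,0,2.2],"translation":[-1.4,-0.1,0],"gripper":1},{"delta_rot":[0,0,2.2],"translation":[-1.4,-0.1,0],"gripper":1},{"delta_rot":[0,0,2.2],"translation":[-1.4,-0.1,0],"gripper":1},{"delta_rot":[0,0,2.2],"translation":[-1.4,-0.1,0],"gripper":1},{"delta_rot":[0,0,2.2],"translation":[-1.4,-0.1,0],"gripper":1},{"delta_rot":[0,0,2.2],"translation":[-1.4,-0.1,0],"gripper":1},{"delta_rot":[0,0,2.2],"translation":[-1.4,-0.1,0],"gripper":1},{"delta_rot":[0,0,2.2],"translation":[-1.4,-0.1,0],"gripper":1},{"delta_rot":[0,0,2.2],"translation":[-1.4,-0.1,0],"gripper":1},{"delta_rot":[0,0,2.2],"translation":[-1.4,-0.1,0],"gripper":1}]' >/dev/null
python3 -c "from st import *;st(np.array([.5113,.0946]))"
python3 -m crank '[{"delta_rot":[0,0,2],"translation":[-1.4,-0.2,0],"gripper":1},{"delta_rot":[0,0,2],"translation":[-1.4,-0.2,0],"gripper":1},{"delta_rot":[0,0,2],"translation":[-1.4,-0.2,0],"gripper":1},{"delta_rot":[0,0,2],"translation":[-1.4,-0.2,0],"gripper":1},{"delta_rot":[0,0,2],"translation":[-1.4,-0.2,0],"gripper":1},{"delta_rot":[0,0,2],"translation":[-1.4,-0.2,0],"gripper":1},{"delta_rot":[0,0,2],"translation":[-1.4,-0.2,0],"gripper":1},{"delta_rot":[0,0,2],"translation":[-1.4,-0.2,0],"gripper":1}]' >/dev/null
python3 -c "from st import *;st(np.array([.5113,.0946]))"
```

```text
t 6.8 p [0.5355 0.0624 0.0427] r 0.0403 az -53.1 yaz -52.9 F [ 0.1 -0.6  0.1] M [ 0.01 -0.02 -0.  ] op 0.0001310435985399206 q6 0.83
t 7.4667 p [0.5268 0.0581 0.0429] r 0.0397 az -67.0 yaz -69.0 F [ 4.7  0.3 -2.9] M [ 0.05 -0.77 -0.04] op -6.733834044297006e-05 q6 1.1
```

```bash
python3 -m crank '[{"delta_rot":[0,0,2],"translation":[-1.4,0,0],"gripper":1},{"delta_rot":[0,0,2],"translation":[-1.4,0,0],"gripper":1},{"delta_rot":[0,0,2],"translation":[-1.4,0,0],"gripper":1},{"delta_rot":[0,0,2],"translation":[-1.4,0,0],"gripper":1},{"delta_rot":[0,0,1.5],"translation":[-1.4,0,0],"gripper":1},{"delta_rot":[0,0,1.5],"translation":[-1.4,0,0],"gripper":1},{"delta_rot":[0,0,1],"translation":[-0.7,0,0],"gripper":1},{"delta_rot":[0,0,1],"translation":[-0.7,0,0],"gripper":1}]' >/dev/null
python3 - <<'E'
from st import *
from bench import imaging
import cv2
s=st(np.array([.5113,.0946])); d=imaging.get_image('wrist'); cv2.imwrite('pics/w4.png',d['image'])
d['p']=s['eef_pos'];d['R']=s['tcp_rot'];pickle.dump(d,open('w4.pkl','wb'))
E
```

```text
t 8.1333 p [0.5148 0.0557 0.0425] r 0.039 az -84.9 yaz -82.0 F [-0.6 -0.   0.8] M [ 0.03 -0.02  0.01] op 5.686722423089777e-05 q6 1.32
```

View pics/w4.png

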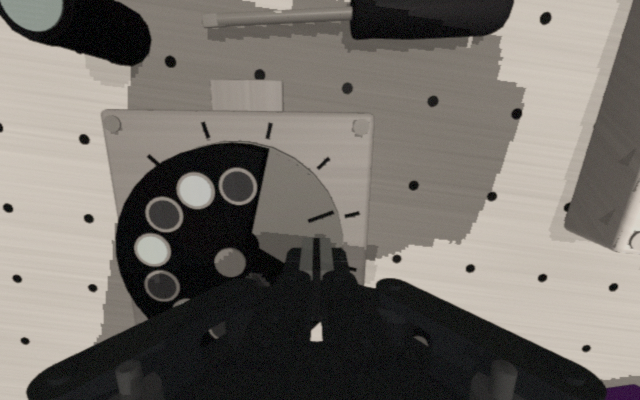

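Hub at (229,262), mark at (320,216), all well clear.

```bash
python3 -c "
from wm import *
mk('w4.pkl',320,216)"
```

```text
[0.5325 0.0563 0.037 ] 0.0438 az -61.1 wheel 114.30000000000001
```

No force left and the wheel is past half-way, likely caught in mid-snap. Let it settle, then lift straight out.

```bash
python3 -m crank '[{"delta_rot":[0,0,0],"translation":[0,0,0],"gripper":1},{"delta_rot":[0,0,0],"translation":[0,0,0],"gripper":1},{"delta_rot":[0,0,0],"translation":[0,0,0],"gripper":1},{"delta_rot":[0,0,0],"translation":[0,0,0],"gripper":1},{"delta_rot":[0,0,0],"translation":[0,0,-10],"gripper":1},{"delta_rot":[0,0,0],"translation":[0,0,-20],"gripper":1},{"delta_rot":[0,0,0],"translation":[0,0,-25],"gripper":1},{"delta_rot":[0,0,0],"translation":[0,0,-25],"gripper":1},{"delta_rot":[0,0,0],"translation":[0,0,-25],"gripper":1},{"delta_rot":[0,0,0],"translation":[0,0,0],"gripper":1},{"delta_rot":[0,0,0],"translation":[0,0,0],"gripper":1}]' >/dev/null
python3 - <<'E'
from st import *
from bench import imaging
import cv2
s=st(np.array([.5113,.0946])); d=imaging.get_image('wrist'); cv2.imwrite('pics/w5.png',d['image'])
d['p']=s['eef_pos'];d['R']=s['tcp_rot'];pickle.dump(d,open('w5.pkl','wb'))
E
```

```text
t 9.1 p [0.5158 0.0558 0.1493] r 0.0391 az -83.4 yaz -82.0 F [-0.5 -0.9 -0.7] M [0.01 0.02 0.  ] op 1.8664560920919e-05 q6 1.32
```

View pics/w5.png

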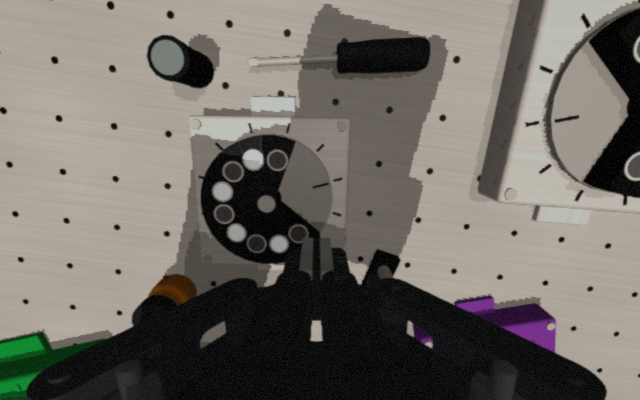

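Fingers are clear. Hub is at (266,203), and the mark at (320,186) lines up with the tick at (340,181).

```bash
python3 -c "
from wm import *
mk('w5.pkl',320,186);mk('w1.pkl',323,191)"
```

```text
[0.5269 0.0541 0.037 ] 0.0435 az -68.9 wheel 122.10000000000001
[0.5382 0.1316 0.037 ] 0.0457 az 54.0 wheel -0.7999999999999972
```

The wheel is in stop +4: the mark has moved 78.3 mm, against 77.9 mm expected.

```bash
python3 -c "
from bench import robot
print(robot.hand_in())"
```

```text
the job is handed in; nothing more can be done
None
```

The filter wheel on the small aluminium turret now rests four clicks clockwise of where it started (measured about 122° against 120°), the finger is clear, and I saw no sign of anything else being moved; the job is handed in, with no verdict returned.

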